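Free the mixer head and hold a thawed vial down on it

TASK

The thawed sample in the black-capped vial has to be mixed: first free the mixer's head by turning the wing knob on its deck anticlockwise as far as it goes, so that its white pointer comes round from the red dot to the green one. Then take the black-capped vial out of the cold block, stand it upright in the mixer's rubber cup and press it straight down against the sprung head until it is hard against its bottom stop, firmly but without ramming it. The program finishes while the gripper still holds the vial pressed down there (the mixer only runs as long as the cup is held down); leave the white-capped vials standing in their block.

Things in the scene. Friction and masses are not known exactly. Their poses are not given: they have to be found in the camera images.
- mixer: touch-run vial mixer: light grey rounded case 150 (x) x 130 (y) x 75 mm high with a dark deck, fixed. Origin at the centre of its underside; its x points from the wing knob at the front to the rubber cup at the back, z up. The cup's axis is at x = +35 mm, the knob's axis at x = -36 mm, both at y = 0, 71 mm apart. A red dot on the deck lies 27 mm to +y of the knob's axis, a green dot 27 mm to -x of it.
- mixer_knob (a joint): head clamp knob on the front of the deck, vertical axis, in rad: starts at 0 to 0.15 (tight, pointer at the red dot), grows anticlockwise seen from above to its end stop at 1.45 (free, pointer at the green dot). Up to about 1.0 its cam holds the head up (it gives about 1 mm); it must be past 1.2, best at its end stop. Light friction (0.06 N m), stays where it is left.
- mixer_knob_top (a point): centre of the top of the knob's black wing grip, on the knob's axis, 104 mm above the table. The wing is a flat-sided bar 46 mm long, 11 mm thick and 19 mm tall (its underside is 19 mm below this point) over a round hub 26 mm across; pinch it across its 11 mm thickness. Its length lies along the mixer's y axis at knob value 0 and turns with the knob (so at value q the wing lies at mixer yaw + 90 degrees + q). A white pointer line marks the end that points to the dots.
- mixer_head (a joint): travel of the sprung cup head in m: 0 up, grows as it is pressed straight down, hard stop at 0.008. Spring 600 N/m, preloaded: it begins to move at about 4 N and takes 8 to 9 N to bring to the stop; more force is then carried by the stop.
- mixer_cup_floor (a point): centre of the flat floor inside the black rubber cup, on the cup's axis (moves down with the head), 97 mm above the table when up. The cup's rim is 14 mm above this point and 48 mm across outside; its recess is 32 mm across at the floor and widens to 37 mm at the rim.
- cold_block: blue-grey metal cold block 166 (x) x 50 (y) x 30 mm high, fixed. Origin at the centre of its underside, x along its length. Three holes in a row at x = -58, 0 and +58 mm hold the vials; hole floors are 16 mm above the table, holes 14 mm deep and about 30 mm across.
- vial_1: amber vial with the BLACK screw cap, the one to mix: 27 mm across and 46 mm tall in the body, cap 24 mm across to 58 mm total height, about 40 g. Origin at the centre of its underside, z up to the cap. Which of the block's holes it stands in varies; its lower 14 mm are in the hole, its upper 44 mm stand clear. Fingertips that stay more than 16 mm above its underside clear both the block and the cup's rim; grip it firmly, the push must not slip through the grip.
- vial_0: amber vial with a white cap, same size, in another hole; must stay there
- vial_3: a second amber vial with a white cap, same size, in another hole; must stay there
Mind the look-alikes: they are no part of the job. Leave any turquoise look-alike of the vial_1 alone.

How it is judged:
By the outcome, as a careful person would: the job done as asked, in the order asked, and still so for the second after the job is handed in, while the arm keeps its last pose, push and grip.
It also fails if it takes over 61 s, if anything falls off the work surface, if the arm or the gripper's body presses on something with over 40 N, if the wrist force passes 120 N, or if a joint passes its speed limit or range.

ROBOT

A 6-joint arm with a two-finger parallel gripper is mounted at the origin on a cart in front of the work surface, level with it; the furniture and walls round the work are solid. World frame = base frame: x ahead of the robot, y to its left, z up, the work surface at z = 0. Lengths are in m, angles in rad, forces in N, time in s.
With the tool pointing down it reaches from about 0.375 to 0.975 m from the base axis. Payload 3.8 kg.
Tool frame: the origin (TCP) lies at the very end of the fingers, on their centre line; the grasp point (between the pads) lies 19 mm behind it; z points along the fingers, x is the direction in which the jaws open and shut, and the axes are right-handed (so a half turn about z gives the same grasp; the last joint's range is limited). The gripper opens to 85 mm and grips with 20 to 120 N. Pads are 22 mm wide; open, the fingers measure 114 mm over their backs; the gripper's body (76 mm by 85 mm) begins 54 mm behind the grasp point. The pads swing forward as they close: fully open they stand 13 mm farther back than shut.
Start: joints at [1.139, 0.264, 1.604, -0, 1.274, -0.037], TCP at [0.26, 0.623, 0.231] pointing down, gripper open.
Joint ranges: [-2.63, 2.63], [-0.94, 2.18], [0.31, 2.57], [-1.31, 4.45], [0, 2.66], [-2.55, 2.55]. Speed limits (rad/s): [2.57, 2.57, 3.14, 3.14, 3.14, 3.14].

INTERFACE

Orientations are given as a rotation vector (axis times angle).
In Python, from workcell import bot gives the robot as it stands.
- The arm moves only by the tool carry_out, never from a script. Its argument "deltas" is a list of rows, each an object with "delta_pos": the shift along the tool's x, y, z in m, a list of three; "dr": the turn, a rotation vector about the tool's x, y, z in rad, a list of three. A call has 1 to 10 rows; each row shifts and turns the commanded pose from where the row before left it, along the tool's axes as they then stand; what a row does not reach is not made up. A row lasts 1/8 s, in which the tool goes at most 62.5 mm and 10.7 degrees, less where a joint would pass 70% of its speed; a pose out of reach is approached as far as the arm can. A call is refused whole if a number of a shift passes 0.0625 or a number of a turn 0.188, either way. A call with a gripper value outside its range is refused whole. "grip" is the opening, from 0 (shut) to 1 (fully open), set as the call begins (left out, the last holds). The fingers move at their own pace and stop on an object; "force" is the grip in N (left out, the last holds). Time passes only in rows, so rows that do not move let the fingers close. It gives the time, the measured TCP pose, the force and the opening at its end, in the units of the state.
- bot.read_state(): the state, without advancing time (a new reading comes with each control period).
- bot.read_camera(name): name is "side" or "top"; returns a dict with "frame" (480x640x3 uint8, red, green, blue), "K" (3x3 intrinsics, pixels), "k1" (the pictures are not rectified: a ray, as slopes to the right and down, at radius r is drawn at 1 + k1 r^2 times it, then the intrinsics apply), "xyz" and "attitude" of the camera in the world. Camera axes: x right, y down, z forward; pixel columns grow to the right and rows downward; lengths in m; the calibration is good to about 2 mm. A picture is of the moment at which its call begins. There is no depth.
- bot.finish_job(): hands the job in, once; it reports no verdict.
The state is a dict: "time": time; "q": joint angles; "joint_vel": joint speeds; "joint_torque": joint torques, N m; "tool_pos": TCP position; "tcp_rot": TCP orientation; "wrist_force": force on the tool from outside, world axes, zero at the start; "torque": the same for the moment, N m; "width": opening from 0.0 (shut) to 1.0 (fully open).
Only numpy, scipy, OpenCV 4.12 (cv2) and the standard library are available. Lean on these libraries where they do the work, as an engineer would, in place of code of your own. Each camera call takes 0.05 s, during which the arm holds its last target.

## Working session

There is one attempt and no reset: what is moved stays moved. The work goes in short steps, Python scripts to look and compute and a tool call to move; the robot and the scene stay as the last step left them, time stands still between calls to the robot, and variables do not carry over. Pictures are saved under pics/ and viewed, and the job is handed in when it is done.

Besides the shell and the picture viewer there is one more tool, called after "Call:" by a JSON object that holds its "fn" and its "kwargs". carry_out: Moves the arm, as the interface text tells. Its arguments: {"type":"object","properties":{"deltas":{"type":"array"},"grip":{"type":"number"},"force":{"type":"number"}},"required":["deltas"]}

```bash
mkdir -p pics; ls; cat > h.py <<'E'
import numpy as np, cv2
from scipy.spatial.transform import Rotation as R
def load(n):
    d=np.load(f'{n}.npy',allow_pickle=True).item(); return d
def rot(a):
    a=np.array(a,float)
    return a if a.shape==(3,3) else R.from_rotvec(a).as_matrix()
def ray(d,u,v):
    K=np.array(d['K']);k=d['k1']
    xd=np.array([(u-K[0,2])/K[0,0],(v-K[1,2])/K[1,1]])
    x=xd.copy()
    for _ in range(30): x=xd/(1+k*(x@x))
    return np.array(d['xyz']),rot(d['attitude'])@np.array([x[0],x[1],1])
def onz(d,u,v,z):
    o,r=ray(d,u,v); return o+r*(z-o[2])/r[2]
def proj(d,p):
    c=rot(d['attitude']).T@(np.array(p)-np.array(d['xyz']));x=c[:2]/c[2]
    x=x*(1+d['k1']*(x@x));K=np.array(d['K']);return K[0,0]*x[0]+K[0,2],K[1,1]*x[1]+K[1,2]
E
python3 - <<'E'
from workcell import bot
import numpy as np,cv2
s=bot.read_state();print(s)
for n in('side','top'):
    d=bot.read_camera(n);np.save(n+'.npy',d,allow_pickle=True)
    cv2.imwrite(f'pics/{n}0.png',d['frame'][:,:,::-1]);print(n,{k:v for k,v in d.items() if k!='frame'})
E
```

```text
pics
{'time': 0.0, 'q': array([ 1.13909695e+00,  2.64719195e-01,  1.60536491e+00,  2.94735001e-06,
        1.27371495e+00, -3.69008961e-02]), 'joint_vel': array([-0.00040414, -0.00030901, -0.00042704, -0.00049693, -0.00027307,
        0.00018097]), 'joint_torque': array([ 1.83293494e-03, -5.15102971e+01, -3.67319655e+01,  1.79029457e-04,
        1.24689043e-02, -8.35803746e-06]), 'tool_pos': array([0.25931541, 0.62241039, 0.22998983]), 'tcp_rot': array([ 2.61300981,  1.74199102, -0.00295392]), 'wrist_force': array([ 0.5588107 , -1.17050589,  0.35148414]), 'torque': array([ 0.01168984, -0.01457801,  0.04061348]), 'width': 0.9987051731967445}
side {'K': array([[620.01950328,   0.        , 320.8215691 ],
       [  0.        , 620.01950328, 231.66210935],
       [  0.        ,   0.        ,   1.        ]]), 'k1': -0.10451796534672425, 'xyz': array([0.44404894, 0.46066736, 0.54226984]), 'attitude': array([-0.17432513,  2.68443315, -1.49065362])}
top {'K': array([[504.60880797,   0.        , 321.74396668],
       [  0.        , 504.60880797, 240.0431248 ],
       [  0.        ,   0.        ,   1.        ]]), 'k1': -0.07242621370749472, 'xyz': array([ 0.41245368, -0.26581798,  0.92002771]), 'attitude': array([-2.15813164,  2.12111497, -0.15084255])}
```

View pics/side0.png

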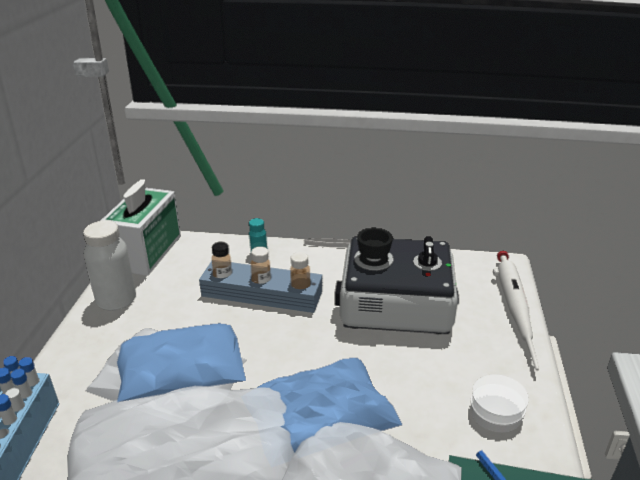

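View pics/top0.png

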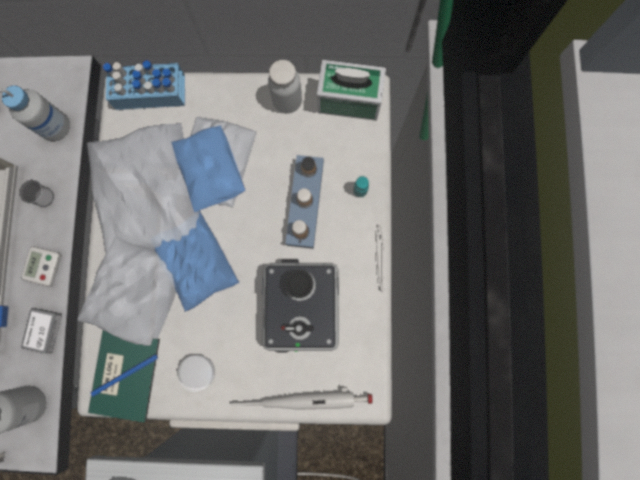

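```bash
python3 - <<'E'
from h import *
t=load('top');s=load('side')
for p in [(0,0,0),(.5,0,0),(.5,-.3,0),(.26,.623,.231)]: print(p,proj(t,p),proj(s,p))
for n,u,v,z in [('knob',299,328,.104),('cuprim',297,283,.111),('green',298,345,.075),('red',283,328,.075),('capB',308,165,.074),('capW',305,197,.074),('capW2',300,229,.074),('corner',390,420,0),('corner',395,73,0),('bl',80,415,0)]: print(n,onz(t,u,v,z).round(4))
for n,u,v,z in [('knob',429,238,.104),('capB',221,247,.074),('capW',260,252,.074),('capW2',300,258,.074),('cup',375,235,.111)]: print(n,onz(s,u,v,z).round(4))
for n,d,c in (('top',t,(240,140,360,360)),('side',s,(190,200,470,340))):
    f=d['frame'][c[1]:c[3],c[0]:c[2],::-1]
    k=min(800/f.shape[1],600/f.shape[0]);cv2.imwrite(f'pics/{n}_c.png',cv2.resize(f,None,fx=k,fy=k,interpolation=cv2.INTER_CUBIC));print(k)
E
```

```text
(0, 0, 0) (np.float64(169.57255505880906), np.float64(548.8839533229475)) (np.float64(777.4807443815769), np.float64(457.7323554820257))
(0.5, 0, 0) (np.float64(182.2174469600796), np.float64(265.04552171082236)) (np.float64(326.51604125050864), np.float64(425.60472956429726))
(0.5, -0.3, 0) (np.float64(345.02434495469186), np.float64(267.9782854637202)) (np.float64(351.0895232637897), np.float64(270.0746902838131))
(0.26, 0.623, 0.231) (np.float64(-256.48130717579534), np.float64(395.76662016618826)) (np.float64(-4420389.257349668), np.float64(-9863397.032823388))
knob [ 0.3926 -0.2238  0.104 ]
cuprim [ 0.464  -0.2192  0.111 ]
green [ 0.3641 -0.2213  0.075 ]
red [ 0.3914 -0.1958  0.075 ]
capB [ 0.6713 -0.231   0.074 ]
capW [ 0.6141 -0.2271  0.074 ]
capW2 [ 0.5582 -0.2199  0.074 ]
corner [ 0.2316 -0.3828  0.    ]
corner [ 0.8841 -0.394   0.    ]
bl [0.2244 0.1739 0.    ]
knob [ 0.3938 -0.2395  0.104 ]
capB [ 0.6751 -0.2278  0.074 ]
capW [ 0.619  -0.2226  0.074 ]
capW2 [ 0.5627 -0.2153  0.074 ]
cup [ 0.4647 -0.2268  0.111 ]
2.727272727272727
2.857142857142857
```

View pics/top_c.png

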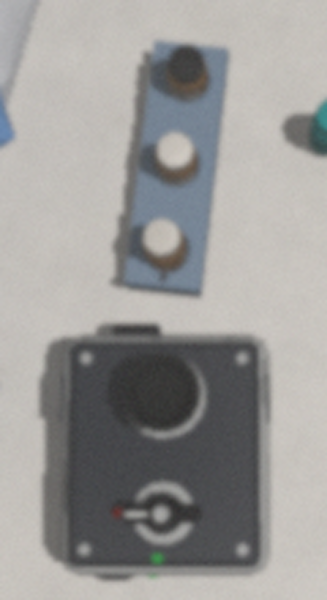

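View pics/side_c.png

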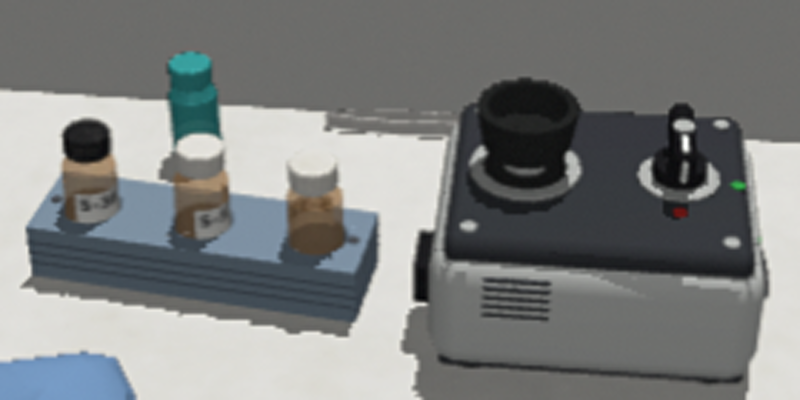

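```bash
cat >> h.py <<'E'
def tri(a,ua,b,ub):
    oa,ra=ray(a,*ua);ob,rb=ray(b,*ub)
    st=np.linalg.lstsq(np.c_[ra,-rb],ob-oa,rcond=None)[0]
    p=oa+ra*st[0];q=ob+rb*st[1]; return ((p+q)/2).round(4),round(float(np.linalg.norm(p-q)),4)
E
python3 - <<'E'
from h import *
t=load('top');s=load('side')
print('green tip',tri(t,(425,138),s,(218,192)))
for k,z in((2.72727,.075),):
    pts=[onz(t,240+u/k,140+v/k,z) for u,v in((86,357),(241,357),(84,550),(243,550),(158,558),(119,512))]
    print('top screws,green,red\n',np.round(pts,4))
k=2.857
pts=[onz(s,190+u/k,200+v/k,.075) for u,v in((720,125),(732,242),(469,227),(739,185),(680,212))]
print('side screws fr-right, front-left, back-left,green,red\n',np.round(pts,4))
def cen(d,box,f):
    x0,y0,x1,y1=box;im=d['frame'][y0:y1,x0:x1];m=f(cv2.cvtColor(im,cv2.COLOR_RGB2HSV).astype(int),im.astype(int)).astype(np.uint8)
    n,l,st,c=cv2.connectedComponentsWithStats(m)
    i=1+np.argmax(st[1:,4]);return (round(c[i][0]+x0,2),round(c[i][1]+y0,2)),st[i].tolist()
wh=lambda h,r:(h[...,2]>150)&(h[...,1]<40)
bk=lambda h,r:(h[...,2]<75)
A={}
for n,bt,bs,f in(('B',(297,154,320,175),(208,238,233,258),bk),('W1',(292,185,318,210),(248,246,272,264),wh),('W2',(288,218,312,240),(288,250,312,272),wh)):
    a=cen(t,bt,f);b=cen(s,bs,f);print(n,a,b,tri(t,a[0],s,b[0]),onz(t,*a[0],.070).round(4),onz(s,*b[0],.068).round(4))
# cup rim
print(tri(t,(240+152/2.727,140+393/2.727),s,(190+529/2.857,200+108/2.857)))
print('knob',tri(t,(240+160/2.727,140+513/2.727),s,(190+684/2.857,200+125/2.857)))
# block top corners
for u,v in((155,42),(228,49),(200,292),(124,285)): print('blk',onz(t,240+u/2.727,140+v/2.727,.03).round(4))
E
```

```text
green tip (array([ 0.7394, -0.4419,  0.0407]), 0.0056)
top screws,green,red
 [[ 0.4858 -0.1738  0.075 ]
 [ 0.4875 -0.2693  0.075 ]
 [ 0.3686 -0.1762  0.075 ]
 [ 0.3705 -0.2724  0.075 ]
 [ 0.3648 -0.2211  0.075 ]
 [ 0.3918 -0.1968  0.075 ]]
side screws fr-right, front-left, back-left,green,red
 [[ 0.3727 -0.2731  0.075 ]
 [ 0.3705 -0.1781  0.075 ]
 [ 0.4865 -0.1748  0.075 ]
 [ 0.3656 -0.2228  0.075 ]
 [ 0.3931 -0.198   0.075 ]]
B ((np.float64(307.5), np.float64(163.62)), [4, 4, 13, 12, 115]) ((np.float64(219.78), np.float64(249.25)), [4, 4, 16, 15, 199]) (array([ 0.6767, -0.2297,  0.0685]), 0.0024) [ 0.675  -0.2299  0.07  ] [ 0.6782 -0.2309  0.068 ]
W1 ((np.float64(303.86), np.float64(193.83)), [6, 2, 13, 14, 147]) ((np.float64(261.39), np.float64(251.64)), [0, 0, 24, 18, 218]) (array([ 0.6187, -0.2251,  0.0732]), 0.0022) [ 0.6207 -0.2249  0.07  ] [ 0.6195 -0.2325  0.068 ]
W2 ((np.float64(299.07), np.float64(225.71)), [5, 1, 13, 14, 150]) ((np.float64(299.56), np.float64(256.98)), [0, 0, 24, 22, 330]) (array([ 0.5638, -0.2182,  0.0736]), 0.0002) [ 0.5646 -0.218   0.07  ] [ 0.5652 -0.2263  0.068 ]
(array([ 0.463 , -0.2173,  0.1126]), 0.0019)
knob (array([ 0.393 , -0.2234,  0.1054]), 0.0012)
blk [ 0.7027 -0.2083  0.03  ]
blk [ 0.6985 -0.2575  0.03  ]
blk [ 0.5335 -0.2421  0.03  ]
blk [ 0.5373 -0.1923  0.03  ]
```

```bash
cat > mv.py <<'E'
import sys
from h import *
from workcell import bot
s=bot.read_state();M=rot(s['tcp_rot']);p=np.array(s['tool_pos'])
print('t',round(s['time'],2),'p',p.round(4),'theta',round(float(np.arctan2(M[1,0],M[0,0])),4),'z',M[:,2].round(4),'F',np.round(s['wrist_force'],1),'T',np.round(s['torque'],2),'w',round(s['width'],3),'q',np.round(s['q'],2))
for a in sys.argv[1:]:
    x=np.array([float(v) for v in a.split(',')]);d=M.T@(x-p);n=int(np.ceil(np.linalg.norm(d)/.05));print(a,'total',d.round(4),'n',n,'per',(d/n).round(4));p=x
E
python3 mv.py .45,.25,.32 .45,-.1,.28 .393,-.2243,.18
```

```text
t 0.1 p [0.2593 0.6224 0.2301] theta 1.176 z [-9.0e-04 -1.9e-03 -1.0e+00] F [-0.1  0.6 -0.3] T [0.01 0.   0.01] w 0.997 q [ 1.14  0.26  1.61  0.    1.27 -0.04]
.45,.25,.32 total [-0.2706  0.3193 -0.0894] n 9 per [-0.0301  0.0355 -0.0099]
.45,-.1,.28 total [-0.323   0.1346  0.0407] n 8 per [-0.0404  0.0168  0.0051]
.393,-.2243,.18 total [-0.1365 -0.0048  0.1003] n 4 per [-0.0341 -0.0012  0.0251]
```

Things that could pass for the vial, in top view pixels: black-capped amber (308,164), white-capped (304,194) and (299,226), and turquoise (361,186). I choose (308,164). The close crop shows an amber vial with a black cap in the block's far hole. In the crop, the knob pointer (299,328) points at the red dot (283,328).

Call:
{"fn": "carry_out", "kwargs": {"deltas": [{"delta_pos": [-0.03,0.0355,-0.01],"dr": [0,0,0]},{"delta_pos": [-0.03,0.0355,-0.01],"dr": [0,0,0]},{"delta_pos": [-0.03,0.0355,-0.01],"dr": [0,0,0]},{"delta_pos": [-0.03,0.0355,-0.01],"dr": [0,0,0]},{"delta_pos": [-0.03,0.0355,-0.01],"dr": [0,0,0]},{"delta_pos": [-0.03,0.0355,-0.01],"dr": [0,0,0]},{"delta_pos": [-0.03,0.0355,-0.01],"dr": [0,0,0]},{"delta_pos": [-0.03,0.0355,-0.01],"dr": [0,0,0]},{"delta_pos": [-0.03,0.0355,-0.01],"dr": [0,0,0]}], "grip": 0.4, "force": 40}}

```text
time: 1.23
tool_pos: [0.4509, 0.2494, 0.3212]
tcp_rot: [-2.614, -1.743, 0.001]
wrist_force: [1.2, -0.6, 0.3]
width: 0.398
```

Call:
{"fn": "carry_out", "kwargs": {"deltas": [{"delta_pos": [-0.04,0.017,0.005],"dr": [0,0,0]},{"delta_pos": [-0.04,0.017,0.005],"dr": [0,0,0]},{"delta_pos": [-0.04,0.017,0.005],"dr": [0,0,0]},{"delta_pos": [-0.04,0.017,0.005],"dr": [0,0,0]},{"delta_pos": [-0.04,0.017,0.005],"dr": [0,0,0]},{"delta_pos": [-0.04,0.017,0.005],"dr": [0,0,0]},{"delta_pos": [-0.04,0.017,0.005],"dr": [0,0,0]},{"delta_pos": [-0.04,0.017,0.005],"dr": [0,0,0]}]}}

```text
time: 2.22
tool_pos: [0.4527, -0.0981, 0.2808]
tcp_rot: [-2.614, -1.742, 0.0]
wrist_force: [0.8, 0.5, -1.5]
width: 0.399
```

Call:
{"fn": "carry_out", "kwargs": {"deltas": [{"delta_pos": [0,0,0],"dr": [0,0,0.18]},{"delta_pos": [0,0,0],"dr": [0,0,0.18]},{"delta_pos": [0,0,0],"dr": [0,0,0.18]},{"delta_pos": [0,0,0],"dr": [0,0,0.18]},{"delta_pos": [0,0,0],"dr": [0,0,0.18]},{"delta_pos": [0,0,0],"dr": [0,0,0.18]},{"delta_pos": [0,0,0],"dr": [0,0,0]},{"delta_pos": [0,0,0],"dr": [0,0,0]}]}}

```text
time: 3.22
tool_pos: [0.453, -0.0967, 0.281]
tcp_rot: [-3.138, -0.155, 0.001]
wrist_force: [-0.5, -0.4, 0.1]
width: 0.403
```

```bash
python3 mv.py .393,-.2243,.16 .393,-.2243,.089
python3 - <<'E'
from workcell import bot
import cv2
d=bot.read_camera('top')['frame'][300:360,260:340,::-1]
cv2.imwrite('pics/k1.png',cv2.resize(d,None,fx=8,fy=8,interpolation=cv2.INTER_CUBIC))
E
```

```text
t 3.23 p [ 0.453  -0.0967  0.281 ] theta 0.099 z [-5.e-04  1.e-04 -1.e+00] F [-0.5 -0.4  0.1] T [-0.   -0.02  0.01] w 0.403 q [-0.26 -0.17  1.97 -0.    1.35 -0.36]
.393,-.2243,.16 total [-0.0722  0.121   0.1211] n 4 per [-0.0181  0.0303  0.0303]
.393,-.2243,.089 total [0.    0.    0.071] n 2 per [0.     0.     0.0355]
```

View pics/k1.png

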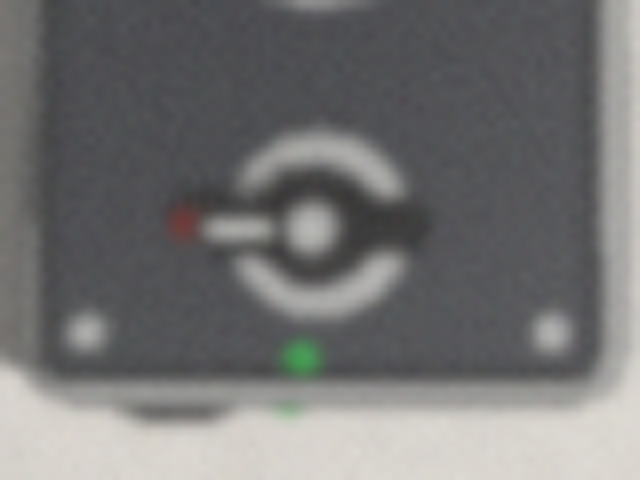

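Call:
{"fn": "carry_out", "kwargs": {"deltas": [{"delta_pos": [-0.018,0.0303,0.03],"dr": [0,0,0]},{"delta_pos": [-0.018,0.0303,0.03],"dr": [0,0,0]},{"delta_pos": [-0.018,0.0303,0.03],"dr": [0,0,0]},{"delta_pos": [-0.018,0.0303,0.03],"dr": [0,0,0]},{"delta_pos": [0,0,0],"dr": [0,0,0]}]}}

```text
time: 3.9
tool_pos: [0.3904, -0.2245, 0.1586]
tcp_rot: [-3.135, -0.148, 0.008]
wrist_force: [0.4, 0.4, 0.8]
width: 0.4
```

```bash
python3 mv.py .393,-.2243,.089
python3 - <<'E'
from workcell import bot
import cv2
d=bot.read_camera('side')['frame'][150:300,320:520,::-1]
cv2.imwrite('pics/k2.png',cv2.resize(d,None,fx=4,fy=4,interpolation=cv2.INTER_CUBIC))
E
```

```text
t 3.9 p [ 0.3904 -0.2245  0.1586] theta 0.0941 z [-0.005   0.0029 -1.    ] F [0.4 0.4 0.8] T [ 0.04 -0.01  0.01] w 0.4 q [-0.58 -0.11  2.14 -0.    1.11 -0.67]
.393,-.2243,.089 total [0.003  0.0003 0.0695] n 2 per [0.0015 0.0001 0.0348]
```

View pics/k2.png

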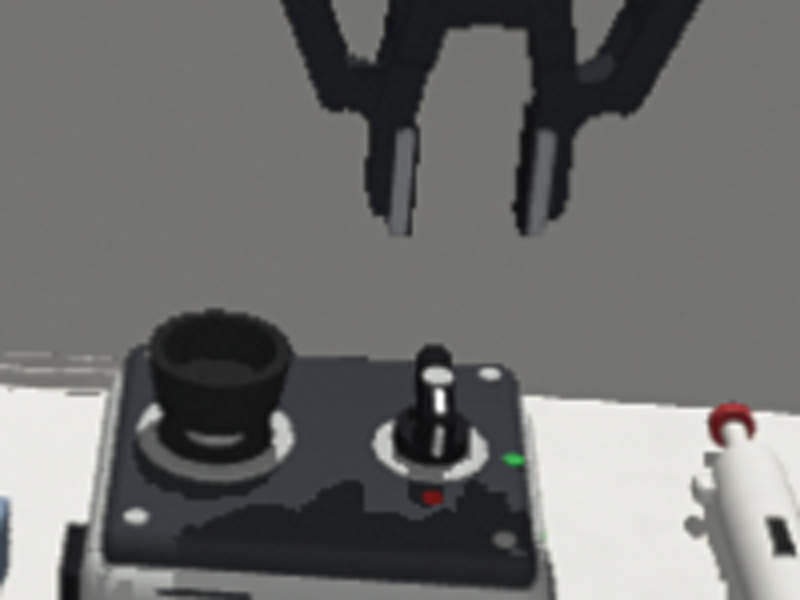

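Call:
{"fn": "carry_out", "kwargs": {"deltas": [{"delta_pos": [0.0015,0,0.02],"dr": [0,0,0]},{"delta_pos": [0.001,0,0.02],"dr": [0,0,0]},{"delta_pos": [0,0,0.015],"dr": [0,0,0]},{"delta_pos": [0,0,0.012],"dr": [0,0,0]},{"delta_pos": [0,0,0],"dr": [0,0,0]},{"delta_pos": [0,0,0],"dr": [0,0,0]}]}}

```text
time: 4.7
tool_pos: [0.3961, -0.2242, 0.0948]
tcp_rot: [3.137, 0.151, 0.001]
wrist_force: [-0.1, 0.0, 0.4]
width: 0.4
```

```bash
python3 mv.py .393,-.2243,.089
python3 - <<'E'
from workcell import bot
import cv2
d=bot.read_camera('side')['frame'][190:290,360:500,::-1]
cv2.imwrite('pics/k3.png',cv2.resize(d,None,fx=5,fy=5,interpolation=cv2.INTER_CUBIC))
E
```

```text
t 4.7 p [ 0.3961 -0.2242  0.0948] theta 0.0962 z [ 8.e-04 -4.e-04 -1.e+00] F [-0.1  0.   0.4] T [0.01 0.01 0.05] w 0.4 q [-0.57 -0.02  2.2   0.    0.97 -0.67]
.393,-.2243,.089 total [-0.0031 -0.0002  0.0058] n 1 per [-0.0031 -0.0002  0.0058]
```

View pics/k3.png

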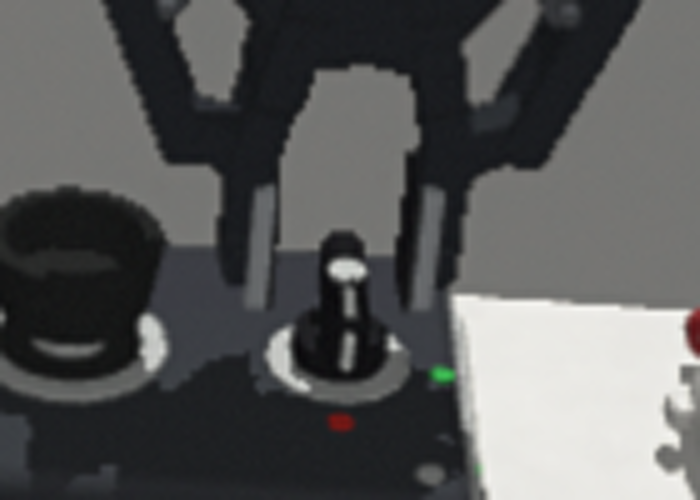

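Call:
{"fn": "carry_out", "kwargs": {"deltas": [{"delta_pos": [-0.001,0,0.004],"dr": [0,0,0]},{"delta_pos": [0,0,0],"dr": [0,0,0]},{"delta_pos": [0,0,0],"dr": [0,0,0]}]}}

```text
time: 5.12
tool_pos: [0.3946, -0.2242, 0.0903]
tcp_rot: [3.138, 0.151, 0.0]
wrist_force: [-0.7, -1.5, 0.2]
width: 0.401
```

Call:
{"fn": "carry_out", "kwargs": {"deltas": [{"delta_pos": [0,0,0],"dr": [0,0,0]},{"delta_pos": [0,0,0],"dr": [0,0,0]},{"delta_pos": [0,0,0],"dr": [0,0,0]},{"delta_pos": [0,0,0],"dr": [0,0,0]},{"delta_pos": [0,0,0],"dr": [0,0,0]}], "grip": 0, "force": 40}}

```text
time: 5.75
tool_pos: [0.3934, -0.2244, 0.0905]
tcp_rot: [3.138, 0.152, -0.004]
wrist_force: [-5.1, -1.2, 4.9]
width: 0.111
```

```bash
python3 mv.py
```

```text
t 5.75 p [ 0.3934 -0.2244  0.0905] theta 0.0968 z [-2.6e-03 -3.0e-04 -1.0e+00] F [-5.1 -1.2  4.9] T [-0.18  0.83  0.1 ] w 0.111 q [-0.57 -0.02  2.2  -0.    0.96 -0.67]
```

Call:
{"fn": "carry_out", "kwargs": {"deltas": [{"delta_pos": [-0.001,0,0],"dr": [0,0,-0.17]},{"delta_pos": [0,0,0],"dr": [0,0,-0.17]},{"delta_pos": [0,0,0],"dr": [0,0,-0.17]},{"delta_pos": [0,0,0],"dr": [0,0,-0.17]},{"delta_pos": [0,0,0],"dr": [0,0,-0.17]},{"delta_pos": [0,0,0],"dr": [0,0,-0.17]},{"delta_pos": [0,0,0],"dr": [0,0,-0.17]},{"delta_pos": [0,0,0],"dr": [0,0,0]}]}}

```text
time: 6.75
tool_pos: [0.3945, -0.2235, 0.0905]
tcp_rot: [-2.516, -1.881, -0.004]
wrist_force: [3.7, 4.6, 0.3]
width: 0.117
```

```bash
python3 mv.py
```

```text
t 6.75 p [ 0.3945 -0.2235  0.0905] theta 1.2839 z [ 0.0017  0.0014 -1.    ] F [3.7 4.6 0.3] T [ 0.82 -0.51  0.06] w 0.117 q [-0.57 -0.02  2.2   0.    0.96 -1.86]
```

Now at 1.284; the end stop should be near 1.473.

Call:
{"fn": "carry_out", "kwargs": {"deltas": [{"delta_pos": [0,0,0],"dr": [0,0,-0.12]},{"delta_pos": [0,0,0],"dr": [0,0,-0.08]},{"delta_pos": [0,0,0],"dr": [0,0,0]},{"delta_pos": [0,0,0],"dr": [0,0,0]}]}}

```text
time: 7.25
tool_pos: [0.3945, -0.2232, 0.0905]
tcp_rot: [-2.318, -2.12, -0.004]
wrist_force: [3.5, 5.1, 1.1]
width: 0.116
```

```bash
python3 mv.py
```

```text
t 7.25 p [ 0.3945 -0.2232  0.0905] theta 1.4813 z [ 0.0019  0.002  -1.    ] F [3.5 5.1 1.1] T [ 0.9  -0.55 -0.21] w 0.116 q [-0.57 -0.02  2.2   0.    0.96 -2.06]
```

Call:
{"fn": "carry_out", "kwargs": {"deltas": [{"delta_pos": [0,0,0],"dr": [0,0,-0.06]},{"delta_pos": [0,0,0],"dr": [0,0,0]},{"delta_pos": [0,0,0],"dr": [0,0,0]}]}}

```text
time: 7.62
tool_pos: [0.3945, -0.2232, 0.0905]
tcp_rot: [-2.256, -2.185, -0.005]
wrist_force: [2.1, 5.8, 1.7]
width: 0.113
```

```bash
python3 mv.py
```

```text
t 7.62 p [ 0.3945 -0.2232  0.0905] theta 1.5388 z [ 0.002   0.0024 -1.    ] F [2.1 5.8 1.7] T [ 0.83 -0.45 -0.94] w 0.113 q [-0.57 -0.02  2.2   0.    0.96 -2.11]
```

The moment about z has risen to -0.94 N m, so the knob is on its end stop. I'll ease back, release, lift and look.

Call:
{"fn": "carry_out", "kwargs": {"deltas": [{"delta_pos": [0,0,0],"dr": [0,0,0.05]},{"delta_pos": [0,0,0],"dr": [0,0,0]}]}}

```text
time: 7.88
tool_pos: [0.3945, -0.2233, 0.0905]
tcp_rot: [-2.309, -2.13, -0.005]
wrist_force: [3.6, 5.3, 1.1]
width: 0.115
```

Call:
{"fn": "carry_out", "kwargs": {"deltas": [{"delta_pos": [0,0,0],"dr": [0,0,0]},{"delta_pos": [0,0,0],"dr": [0,0,0]},{"delta_pos": [0,0,0],"dr": [0,0,0]},{"delta_pos": [0,0,-0.03],"dr": [0,0,0]},{"delta_pos": [0,0,-0.05],"dr": [0,0,0]},{"delta_pos": [0,0,-0.05],"dr": [0,0,0]}], "grip": 0.4}}

```text
time: 8.62
tool_pos: [0.3931, -0.2242, 0.2213]
tcp_rot: [-2.303, -2.135, 0.001]
wrist_force: [1.5, -0.8, -0.4]
width: 0.402
```

```bash
python3 mv.py .55,-.23,.18 .676,-.2305,.12 .676,-.2305,.035
python3 - <<'E'
from workcell import bot
import cv2
d=bot.read_camera('side')['frame'][190:290,340:500,::-1]
cv2.imwrite('pics/k4.png',cv2.resize(d,None,fx=5,fy=5,interpolation=cv2.INTER_CUBIC))
E
```

```text
t 8.62 p [ 0.3931 -0.2242  0.2213] theta 1.4954 z [-1.e-03  2.e-04 -1.e+00] F [ 1.5 -0.8 -0.4] T [-0.01 -0.    0.04] w 0.402 q [-0.57 -0.16  2.07 -0.    1.24 -2.07]
.55,-.23,.18 total [0.006  0.157  0.0411] n 4 per [0.0015 0.0392 0.0103]
.676,-.2305,.12 total [0.009  0.1257 0.0599] n 3 per [0.003  0.0419 0.02  ]
.676,-.2305,.035 total [-0.      0.0001  0.085 ] n 2 per [-0.      0.      0.0425]
```

View pics/k4.png

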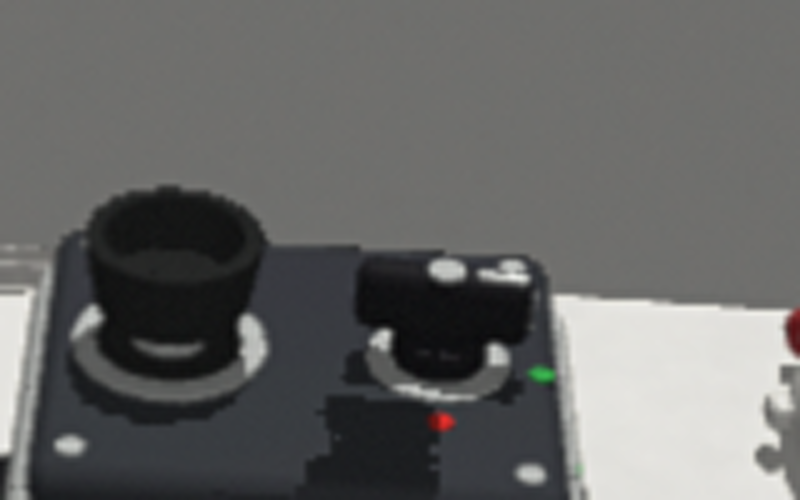

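The wing now lies along x and its white pointer (crop 505,272) points to the green dot (540,375). Next, the vial.

Call:
{"fn": "carry_out", "kwargs": {"deltas": [{"delta_pos": [0.002,0.04,0.012],"dr": [0,0,0]},{"delta_pos": [0.002,0.04,0.012],"dr": [0,0,0]},{"delta_pos": [0.002,0.04,0.012],"dr": [0,0,0]},{"delta_pos": [0.002,0.04,0.012],"dr": [0,0,0]},{"delta_pos": [0.002,0.04,0.014],"dr": [0,0,0]},{"delta_pos": [0.002,0.04,0.014],"dr": [0,0,0]},{"delta_pos": [0.003,0.043,0.014],"dr": [0,0,0]},{"delta_pos": [0,0,0],"dr": [0,0,0]},{"delta_pos": [0,0,0],"dr": [0,0,0]}], "grip": 0.6}}

```text
time: 9.8
tool_pos: [0.6763, -0.2304, 0.1295]
tcp_rot: [-2.302, -2.136, 0.002]
wrist_force: [0.3, -0.1, 0.2]
width: 0.604
```

```bash
python3 mv.py .676,-.2305,.035
python3 - <<'E'
from workcell import bot
import cv2
for n,(a,b,c,e),k in(('side',(160,300,180,340),4),('top',(130,250,260,380),5)):
    d=bot.read_camera(n)['frame'][a:b,c:e,::-1]
    cv2.imwrite(f'pics/v1{n}.png',cv2.resize(d,None,fx=k,fy=k,interpolation=cv2.INTER_CUBIC))
E
```

```text
t 9.8 p [ 0.6763 -0.2304  0.1295] theta 1.4959 z [-1.7e-03  3.0e-04 -1.0e+00] F [ 0.3 -0.1  0.2] T [ 0.    0.03 -0.02] w 0.604 q [-0.36  0.41  1.61 -0.    1.13 -1.86]
.676,-.2305,.035 total [-0.0001 -0.0001  0.0945] n 2 per [-0.0001 -0.      0.0473]
```

View pics/v1side.png

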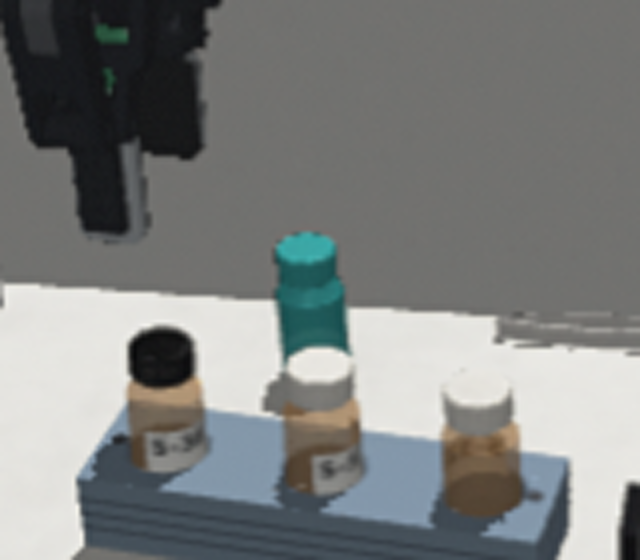

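View pics/v1top.png

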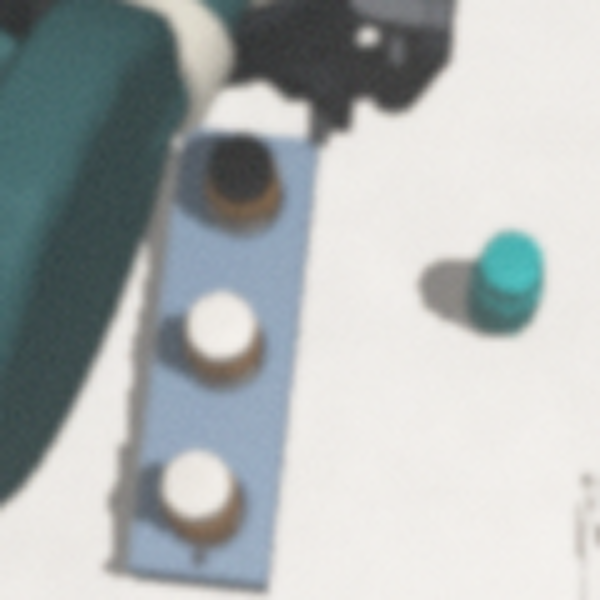

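```bash
python3 - <<'E'
from h import *
s=load('side');t=load('top')
for p in [(.676,-.2045,.1295),(.676,-.2045,.136),(.676,-.2305,.074),(.676,-.2305,.016)]: print(p,proj(s,p),proj(t,p))
print(tri(t,(260+241/5,130+165/5),s,(180+162/4,160+338/4)), onz(s,180+162/4,160+338/4,.074))
E
```

```text
(0.676, -0.2045, 0.1295) (np.float64(211.8466548063634), np.float64(221.05727413088263)) (np.float64(290.66204614250273), np.float64(151.93537427055924))
(0.676, -0.2045, 0.136) (np.float64(211.3715802850918), np.float64(216.75276481761145)) (np.float64(290.38935779978686), np.float64(150.64889024787863))
(0.676, -0.2305, 0.074) (np.float64(220.89252544914598), np.float64(245.8979479558747)) (np.float64(307.76089259562536), np.float64(162.37003458237112))
(0.676, -0.2305, 0.016) (np.float64(224.49990029192685), np.float64(279.75492036033114)) (np.float64(308.8472496601581), np.float64(171.77754379260332))
(array([ 0.6755, -0.2312,  0.0756]), 0.0022) [ 0.67748791 -0.23387886  0.074     ]
```

Call:
{"fn": "carry_out", "kwargs": {"deltas": [{"delta_pos": [0,0,0.04],"dr": [0,0,0]},{"delta_pos": [0,-0.001,0.03],"dr": [0,0,0]},{"delta_pos": [0,0,0.015],"dr": [0,0,0]},{"delta_pos": [0,0,0.008],"dr": [0,0,0]},{"delta_pos": [0,0,0],"dr": [0,0,0]},{"delta_pos": [0,0,0],"dr": [0,0,0]}]}}

```text
time: 10.65
tool_pos: [0.677, -0.2308, 0.0389]
tcp_rot: [2.301, 2.135, 0.002]
wrist_force: [0.9, 0.3, -0.0]
width: 0.603
```

```bash
python3 mv.py .676,-.2305,.035
python3 - <<'E'
from workcell import bot
import cv2
for n,(a,b,c,e),k in(('side',(180,300,180,340),5),):
    d=bot.read_camera(n)['frame'][a:b,c:e,::-1]
    cv2.imwrite(f'pics/v2{n}.png',cv2.resize(d,None,fx=k,fy=k,interpolation=cv2.INTER_CUBIC))
E
```

```text
t 10.65 p [ 0.677  -0.2308  0.0389] theta 1.496 z [ 2.4e-03 -9.0e-04 -1.0e+00] F [ 0.9  0.3 -0. ] T [ 0.01 -0.01  0.  ] w 0.603 q [-0.36  0.5   1.66 -0.    0.98 -1.86]
.676,-.2305,.035 total [ 0.0002 -0.001   0.0039] n 1 per [ 0.0002 -0.001   0.0039]
```

View pics/v2side.png

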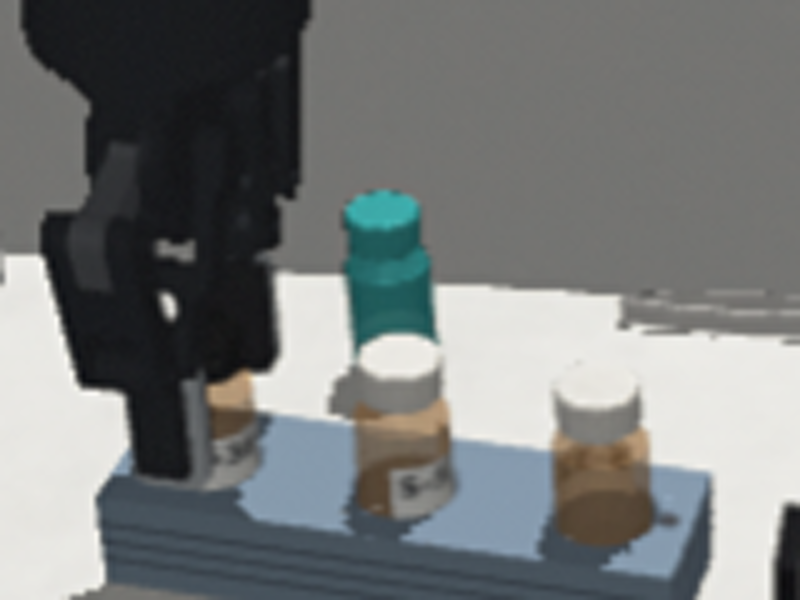

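Call:
{"fn": "carry_out", "kwargs": {"deltas": [{"delta_pos": [0,-0.001,0.002],"dr": [0,0,0]},{"delta_pos": [0,0,0],"dr": [0,0,0]}]}}

```text
time: 10.95
tool_pos: [0.6749, -0.2302, 0.0354]
tcp_rot: [2.303, 2.137, 0.0]
wrist_force: [-0.3, -0.2, -0.1]
width: 0.601
```

Call:
{"fn": "carry_out", "kwargs": {"deltas": [{"delta_pos": [0,0,0],"dr": [0,0,0]},{"delta_pos": [0,0,0],"dr": [0,0,0]},{"delta_pos": [0,0,0],"dr": [0,0,0]},{"delta_pos": [0,0,0],"dr": [0,0,0]},{"delta_pos": [0,0,0],"dr": [0,0,0]}], "grip": 0, "force": 80}}

```text
time: 11.58
tool_pos: [0.6753, -0.2304, 0.0357]
tcp_rot: [2.302, 2.136, 0.001]
wrist_force: [-0.1, -0.7, 2.7]
width: 0.285
```

```bash
python3 mv.py
```

```text
t 11.57 p [ 0.6753 -0.2304  0.0357] theta 1.496 z [ 8.e-04 -2.e-04 -1.e+00] F [-0.1 -0.7  2.7] T [ 0.06 -0.14  0.01] w 0.285 q [-0.36  0.5   1.67  0.    0.98 -1.86]
```

Call:
{"fn": "carry_out", "kwargs": {"deltas": [{"delta_pos": [0,0,-0.01],"dr": [0,0,0]},{"delta_pos": [0,0,-0.02],"dr": [0,0,0]},{"delta_pos": [0,0,-0.035],"dr": [0,0,0]},{"delta_pos": [0,0,-0.035],"dr": [0,0,0]},{"delta_pos": [0,0,-0.035],"dr": [0,0,0]},{"delta_pos": [0,0,0],"dr": [0,0,0]}]}}

```text
time: 12.32
tool_pos: [0.6778, -0.2314, 0.1767]
tcp_rot: [2.297, 2.131, 0.007]
wrist_force: [0.3, 0.1, 0.3]
width: 0.281
```

```bash
python3 mv.py .464,-.2227,.17
python3 - <<'E'
from workcell import bot
import cv2
for n,(a,b,c,e),k in(('side',(130,300,160,340),4),):
    d=bot.read_camera(n)['frame'][a:b,c:e,::-1]
    cv2.imwrite(f'pics/v3{n}.png',cv2.resize(d,None,fx=3.5,fy=3.5,interpolation=cv2.INTER_CUBIC))
E
```

```text
t 12.32 p [ 0.6778 -0.2314  0.1767] theta 1.496 z [ 0.0089 -0.0035 -1.    ] F [0.3 0.1 0.3] T [ 0.   -0.01  0.  ] w 0.281 q [-0.36  0.37  1.57 -0.    1.19 -1.86]
.464,-.2227,.17 total [-0.0073 -0.2139  0.0047] n 5 per [-0.0015 -0.0428  0.0009]
```

View pics/v3side.png

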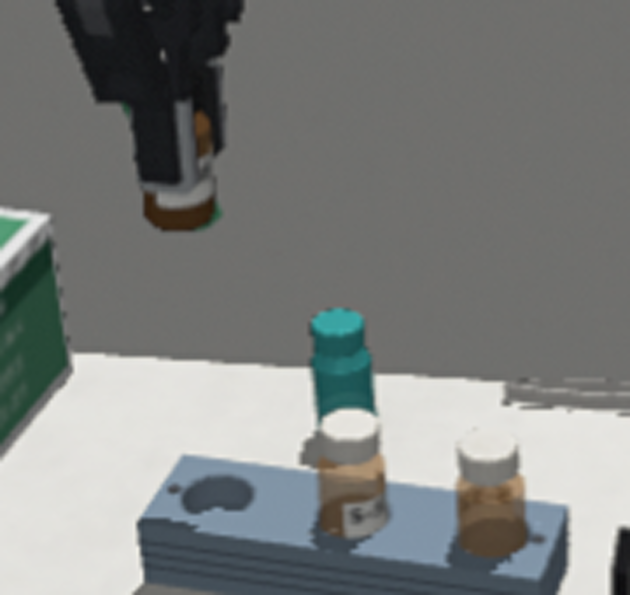

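Call:
{"fn": "carry_out", "kwargs": {"deltas": [{"delta_pos": [-0.0015,-0.043,0],"dr": [0,0,0]},{"delta_pos": [-0.0015,-0.043,0],"dr": [0,0,0]},{"delta_pos": [-0.0015,-0.043,0],"dr": [0,0,0]},{"delta_pos": [-0.0015,-0.043,0],"dr": [0,0,0]},{"delta_pos": [-0.0015,-0.04,0],"dr": [0,0,0]},{"delta_pos": [0,0,0],"dr": [0,0,0]},{"delta_pos": [0,0,0],"dr": [0,0,0]},{"delta_pos": [0,0,0],"dr": [0,0,0]}]}}

```text
time: 13.38
tool_pos: [0.4638, -0.222, 0.1702]
tcp_rot: [2.302, 2.137, 0.0]
wrist_force: [-0.3, 0.5, -1.0]
width: 0.286
```

```bash
python3 mv.py .464,-.2227,.16
python3 - <<'E'
from workcell import bot
import cv2,numpy as np
for n,(a,b,c,e),k in(('side',(110,280,300,480),3.5),('top',(220,370,230,370),4)):
    d=bot.read_camera(n);np.save(n+'2.npy',d,allow_pickle=True);d=d['frame'][a:b,c:e,::-1]
    cv2.imwrite(f'pics/c1{n}.png',cv2.resize(d,None,fx=k,fy=k,interpolation=cv2.INTER_CUBIC))
E
```

```text
t 13.38 p [ 0.4638 -0.222   0.1702] theta 1.4964 z [ 1.e-04  0.e+00 -1.e+00] F [-0.3  0.5 -1. ] T [-0.03 -0.04 -0.01] w 0.286 q [-0.49  0.01  2.01  0.    1.12 -1.99]
.464,-.2227,.16 total [-0.0007  0.0002  0.0102] n 1 per [-0.0007  0.0002  0.0102]
```

View pics/c1side.png

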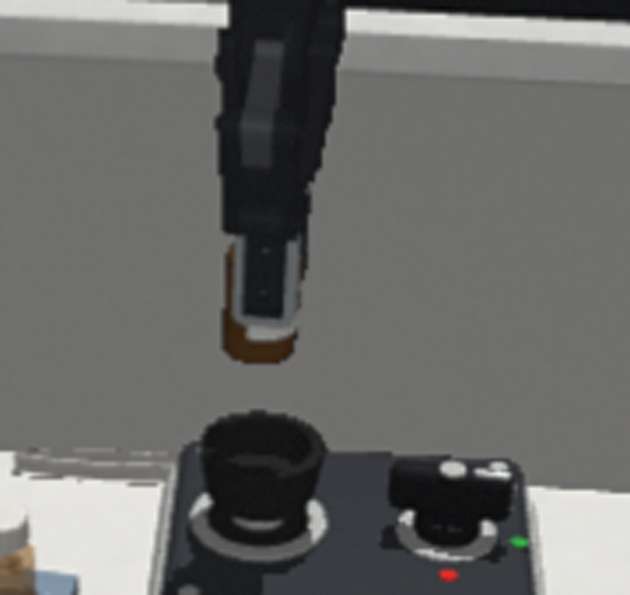

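View pics/c1top.png

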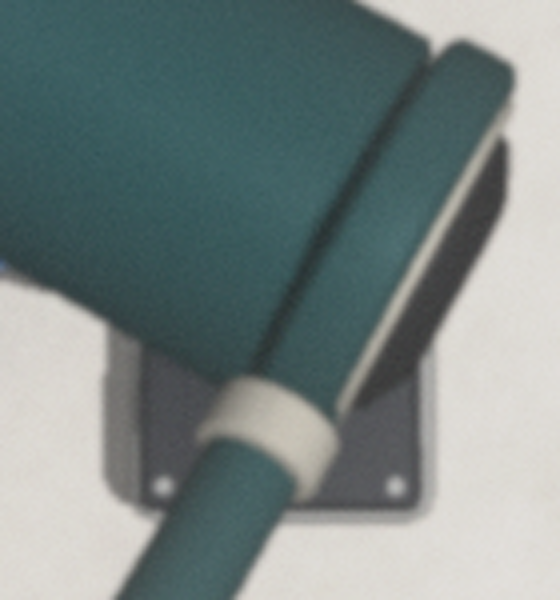

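```bash
python3 - <<'E'
from h import *
s=load('side2')
def on_y(u,v,y):
    o,r=ray(s,u,v);return o+r*(y-o[1])/r[1]
P=lambda u,v:(300+u/3.5,110+v/3.5)
print('vial',on_y(*P(259.5,350),-.2225),'rim',on_y(*P(263.5,440),-.2225),'pad',on_y(*P(266,310),-.205))
# cup by side rim ellipse: lateral only
f=s['frame'];m=(cv2.cvtColor(f,cv2.COLOR_RGB2HSV)[...,2]<48).astype(np.uint8)[225:260,345:400]
for r in range(0,35,3):
    x=np.where(m[r])[0]
    if len(x):print(225+r,345+x.min(),345+x.max())
E
```

```text
vial [ 0.46722128 -0.2225      0.1508744 ] rim [ 0.46411305 -0.2225      0.11261615] pad [ 0.46504105 -0.205       0.17709426]
228 371 375
231 361 386
234 358 390
237 358 392
240 357 392
243 358 391
246 358 390
249 359 389
252 361 388
255 360 386
258 360 387
```

The vial's lower edge projects to x=0.467 and the cup rim to 0.464, so I shift 3 mm in -x while going down.

Call:
{"fn": "carry_out", "kwargs": {"deltas": [{"delta_pos": [-0.0007,-0.003,0.01],"dr": [0,0,0]},{"delta_pos": [0,0,0.015],"dr": [0,0,0]},{"delta_pos": [0,0,0.009],"dr": [0,0,0]},{"delta_pos": [0,0,0],"dr": [0,0,0]},{"delta_pos": [0,0,0],"dr": [0,0,0]}]}}

```text
time: 14.1
tool_pos: [0.4601, -0.2225, 0.1363]
tcp_rot: [2.303, 2.137, 0.0]
wrist_force: [0.3, 0.5, -0.7]
width: 0.282
```

```bash
python3 mv.py .461,-.2227,.117
python3 - <<'E'
from workcell import bot
import cv2,numpy as np
for n,(a,b,c,e),k in(('side',(180,280,320,450),6),):
    d=bot.read_camera(n);np.save(n+'2.npy',d,allow_pickle=True);d=d['frame'][a:b,c:e,::-1]
    cv2.imwrite(f'pics/c2{n}.png',cv2.resize(d,None,fx=k,fy=k,interpolation=cv2.INTER_CUBIC))
E
```

```text
t 14.1 p [ 0.4601 -0.2225  0.1363] theta 1.496 z [ 1.e-04 -1.e-04 -1.e+00] F [ 0.3  0.5 -0.7] T [ 0.03 -0.03  0.04] w 0.282 q [-0.5   0.04  2.05 -0.    1.06 -2.  ]
.461,-.2227,.117 total [-0.0002  0.0009  0.0193] n 1 per [-0.0002  0.0009  0.0193]
```

View pics/c2side.png

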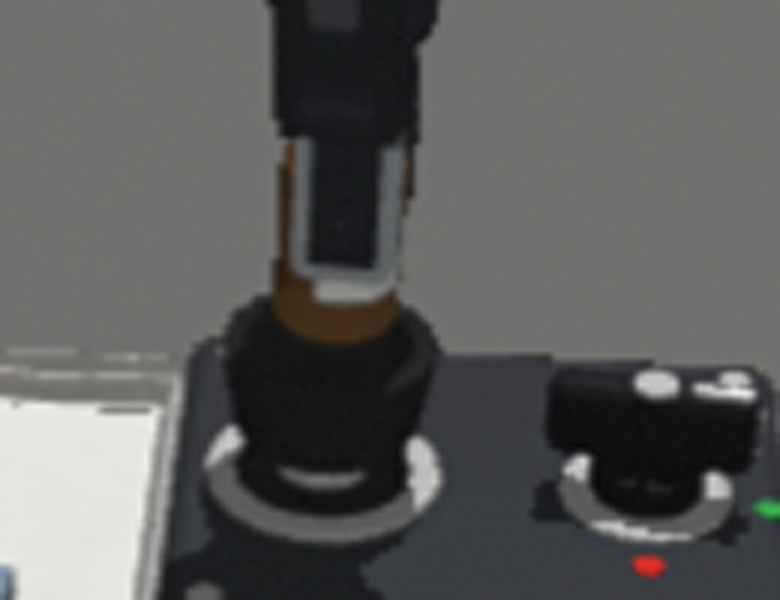

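Vial spans 272–398 in the crop (mid 335), the rim 226–437 (mid 331): centred within 1 mm. Going down to contact.

Call:
{"fn": "carry_out", "kwargs": {"deltas": [{"delta_pos": [0,0,0.006],"dr": [0,0,0]},{"delta_pos": [0,0,0.005],"dr": [0,0,0]},{"delta_pos": [0,0,0.004],"dr": [0,0,0]},{"delta_pos": [0,0,0.003],"dr": [0,0,0]},{"delta_pos": [0,0,0],"dr": [0,0,0]},{"delta_pos": [0,0,0],"dr": [0,0,0]}], "force": 100}}

```text
time: 14.9
tool_pos: [0.46, -0.2225, 0.1184]
tcp_rot: [2.303, 2.137, 0.0]
wrist_force: [-0.2, 0.6, -0.3]
width: 0.277
```

```bash
python3 mv.py .461,-.2227,.117
```

```text
t 14.9 p [ 0.46   -0.2225  0.1184] theta 1.496 z [ 2.e-04 -1.e-04 -1.e+00] F [-0.2  0.6 -0.3] T [ 0.02 -0.04 -0.02] w 0.277 q [-0.5   0.06  2.07 -0.    1.02 -2.  ]
.461,-.2227,.117 total [-0.0002  0.001   0.0014] n 1 per [-0.0002  0.001   0.0014]
```

No side force. Now pressing in small steps.

Call:
{"fn": "carry_out", "kwargs": {"deltas": [{"delta_pos": [0,0,0.001],"dr": [0,0,0]},{"delta_pos": [0,0,0.001],"dr": [0,0,0]},{"delta_pos": [0,0,0.001],"dr": [0,0,0]},{"delta_pos": [0,0,0],"dr": [0,0,0]},{"delta_pos": [0,0,0],"dr": [0,0,0]}]}}

```text
time: 15.52
tool_pos: [0.4602, -0.2225, 0.1157]
tcp_rot: [2.302, 2.136, 0.0]
wrist_force: [-0.0, 0.9, 4.6]
width: 0.275
```

Call:
{"fn": "carry_out", "kwargs": {"deltas": [{"delta_pos": [0,0,0.001],"dr": [0,0,0]},{"delta_pos": [0,0,0.001],"dr": [0,0,0]},{"delta_pos": [0,0,0.001],"dr": [0,0,0]},{"delta_pos": [0,0,0],"dr": [0,0,0]},{"delta_pos": [0,0,0],"dr": [0,0,0]}]}}

```text
time: 16.15
tool_pos: [0.4602, -0.2225, 0.1126]
tcp_rot: [2.303, 2.137, 0.0]
wrist_force: [-1.7, 0.3, 6.5]
width: 0.273
```

```bash
python3 mv.py
```

```text
t 16.15 p [ 0.4602 -0.2225  0.1126] theta 1.496 z [ 4.e-04 -2.e-04 -1.e+00] F [-1.7  0.3  6.5] T [ 0.13  0.24 -0.04] w 0.273 q [-0.5   0.06  2.07  0.    1.01 -2.  ]
```

Call:
{"fn": "carry_out", "kwargs": {"deltas": [{"delta_pos": [0,0,0.001],"dr": [0,0,0]},{"delta_pos": [0,0,0.001],"dr": [0,0,0]},{"delta_pos": [0,0,0.001],"dr": [0,0,0]},{"delta_pos": [0,0,0],"dr": [0,0,0]},{"delta_pos": [0,0,0],"dr": [0,0,0]}]}}

```text
time: 16.77
tool_pos: [0.4602, -0.2225, 0.1099]
tcp_rot: [2.303, 2.136, 0.0]
wrist_force: [-1.9, -0.2, 6.9]
width: 0.275
```

Call:
{"fn": "carry_out", "kwargs": {"deltas": [{"delta_pos": [0,0,0.0007],"dr": [0,0,0]},{"delta_pos": [0,0,0.0007],"dr": [0,0,0]},{"delta_pos": [0,0,0],"dr": [0,0,0]},{"delta_pos": [0,0,0],"dr": [0,0,0]}]}}

```text
time: 17.27
tool_pos: [0.4602, -0.2225, 0.1087]
tcp_rot: [2.302, 2.136, 0.0]
wrist_force: [-1.0, 2.0, 8.7]
width: 0.273
```

```bash
python3 mv.py
```

```text
t 17.27 p [ 0.4602 -0.2225  0.1087] theta 1.496 z [ 6.e-04 -3.e-04 -1.e+00] F [-1.   2.   8.7] T [ 0.31  0.38 -0.01] w 0.273 q [-0.5   0.07  2.07  0.    1.   -2.  ]
```

Call:
{"fn": "carry_out", "kwargs": {"deltas": [{"delta_pos": [0,0,0.0006],"dr": [0,0,0]},{"delta_pos": [0,0,0],"dr": [0,0,0]},{"delta_pos": [0,0,0],"dr": [0,0,0]}]}}

```text
time: 17.65
tool_pos: [0.4603, -0.2225, 0.1086]
tcp_rot: [2.302, 2.136, 0.0]
wrist_force: [-3.6, 2.8, 11.9]
width: 0.276
```

Call:
{"fn": "carry_out", "kwargs": {"deltas": [{"delta_pos": [0,0,0.0004],"dr": [0,0,0]},{"delta_pos": [0,0,0],"dr": [0,0,0]},{"delta_pos": [0,0,0],"dr": [0,0,0]}]}}

```text
time: 18.02
tool_pos: [0.4604, -0.2225, 0.1086]
tcp_rot: [2.302, 2.136, 0.001]
wrist_force: [-3.9, 2.8, 15.2]
width: 0.279
```

```bash
python3 mv.py
```

```text
t 18.02 p [ 0.4604 -0.2225  0.1086] theta 1.4961 z [ 7.e-04 -3.e-04 -1.e+00] F [-3.9  2.8 15.2] T [0.53 0.74 0.01] w 0.279 q [-0.5   0.07  2.07  0.    1.   -2.  ]
```

Call:
{"fn": "carry_out", "kwargs": {"deltas": [{"delta_pos": [0,0,0.0004],"dr": [0,0,0]},{"delta_pos": [0,0,0],"dr": [0,0,0]},{"delta_pos": [0,0,0],"dr": [0,0,0]},{"delta_pos": [0,0,0],"dr": [0,0,0]},{"delta_pos": [0,0,0],"dr": [0,0,0]}]}}

```text
time: 18.65
tool_pos: [0.4604, -0.2226, 0.1086]
tcp_rot: [2.302, 2.136, 0.001]
wrist_force: [-4.7, 2.6, 16.5]
width: 0.28
```

```bash
python3 mv.py
python3 - <<'E'
from workcell import bot
import cv2,numpy as np
d=bot.read_camera('side');f=d['frame'][180:300,180:470,::-1]
cv2.imwrite('pics/c3.png',cv2.resize(f,None,fx=2.7,fy=2.7,interpolation=cv2.INTER_CUBIC))
E
```

```text
t 18.65 p [ 0.4604 -0.2226  0.1086] theta 1.4961 z [ 8.e-04 -4.e-04 -1.e+00] F [-4.7  2.6 16.5] T [0.56 0.87 0.06] w 0.28 q [-0.5   0.07  2.07  0.    1.   -2.  ]
```

View pics/c3.png

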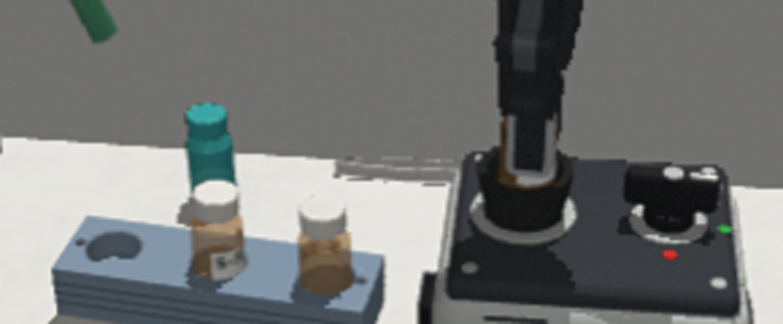

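The picture shows the cup pressed down with the vial upright in it (crop 528,165), the pointer at the green dot (725,229) and both white-capped vials in the block.

```bash
python3 -c "
from workcell import bot
print(bot.finish_job())"
```

```text
the job is handed in; nothing more can be done
None
```

The job is done and handed in at about 18.7 s, with the gripper still holding the black-capped vial pressed down in the mixer's cup. No verdict was reported.

- **Knob:** I turned the wing knob anticlockwise to its end stop. The moment about the knob's axis rose to 0.94 N m there, and afterwards the camera showed the white pointer at the green dot.
- **Vial:** I took it from the block's far hole, gripped at 80 N and then 100 N, and stood it upright in the cup. Above the cup it was about 3 mm off along x, so I corrected that before lowering it. The next picture showed it centred within about 1 mm.
- **Press:** The force rose through the spring to about 9 N over roughly 8 mm. It then climbed to 16.5 N with the fingertip height steady at 0.1086 m, which is the hard stop. I saw no sign of the vial slipping in the grip.
- **Last picture:** The vial is upright in the lowered cup, and the white-capped vials still stand in their block. The turquoise look-alike was not touched.

Two readings were slightly off:
- There was a side force of about 5 N at the end.
- The grip opening read about 24 mm on the 27 mm vial. I put this down to the pads giving under load, since the 11 mm knob wing also read narrow, at 9.4 mm.

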